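Open the fumarole gas filter bowl

TASK

Open the blue gas filter bowl so that its disc can be inspected: turn the bayonet lid by its orange grip until its hidden lugs come to the slots, feeling for the place with light pulls and never forcing it, then lift it free. Set the lid down gently, grip upward and flat inside the white tray, let go, and leave the vial, the pipe elbow and the two ball valves where they are.

Things in the scene. Friction and masses are not known exactly. Their poses are not given: they have to be found in the camera images.
- lid: Aluminium bayonet lid, about 0.3 kg: a disc 92 mm across with a hub 54 mm across below and an orange grip bar on top. Origin: on the axis at the underside of the hub; z up the axis, x along the bar. Above the origin: disc 16 to 23 mm, bar 23 to 51 mm. Two lugs 16 mm wide, 6 mm thick stand out at the hub's foot along +x and -x to 36 mm radius. It starts shut and locked.
- lid_grip (a point): Middle of the orange grip bar, 37 mm above the lid's origin on its axis; axes as the lid's. The bar is 64 mm long (along x), 12 mm wide, 28 mm high. Turn the lid by it counterclockwise seen from above: after some 0.4 to 1.8 rad (unknown, it varies) the lugs come to the slots. No stop, no detent: beyond the slots the lid is locked again, so turn back.
- bowl_rim (a point): Centre of the bowl's rim, 70 mm above the bench. Below it, hidden by the lid, is an 8 mm thick locking ring with two opposite slots. Only within about 0.1 rad either side of the slots does the lid lift; elsewhere a pull stops solid after about 2 mm. Sideways play is about 2 mm. Lifted 18 mm the lid is out. Pull about 10 N to test; over 60 N is forcing it.
- bowl: Blue steel filter bowl, 92 mm across, fixed to the bench on a 130 mm square base plate 8 mm thick, with two brass pipe stubs reaching 64 mm from the axis along +x and -x at height 28 mm. Origin: on its axis at the bench; z up. The shut lid's origin lies on this axis 54 mm above the bench, its bar over the stubs. The bowl's yaw does not tell where the slots are.
- tray: White open tray, 160 mm square outside, 150 mm inside, 18 mm high, floor 5 mm thick, fixed to the bench. Origin: centre of its underside, on the bench; x and y along its sides. The lid laid flat in it has its origin 5 mm above the bench. The lid must not meet the tray with more than 60 N nor land faster than 0.7 m/s (a fall of some 25 mm).
- vial: Bystander: cobalt blue glass vial, standing, 30 mm across, 70 mm high. Origin: centre of its underside.
- elbow: Bystander: bronze pipe elbow lying flat, about 62 mm square, 42 mm high. Origin: near its middle, on the bench.
- valve_red: Bystander: steel ball valve with a red lever, 66 mm long body, 32 mm wide, 52 mm high; the lever reaches 64 mm from the origin along +x. Origin: centre of its underside.
- valve_blue: Bystander: steel ball valve with a blue lever, of the same size as the red one. Origin: centre of its underside.
Things that resemble listed ones, but are neither listed nor needed, are in the scene too. Several things have the shape of the lid; the one meant has the colours described above. Several things look just like the tray: the one meant starts farthest from the robot's base.

How it is judged:
By the outcome, as a careful person would: the job done as asked, in the order asked, and still so for the second after the job is handed in, with the robot touching nothing.
It also fails if it takes over 67 s, if anything falls off the work surface, if the arm or the gripper's body presses on something with over 40 N, if the wrist force passes 120 N, or if a joint passes its speed limit or range.

ROBOT

A 7-joint arm with a two-finger parallel gripper is mounted at the origin on the work surface. World frame = base frame: x ahead of the robot, y to its left, z up, the work surface at z = 0. Lengths are in mm, angles in rad, forces in N, time in s.
With the tool pointing down it reaches from about 425 to 1025 mm from the base axis. Payload 9.4 kg.
Tool frame: the origin (TCP) lies midway between the tips of the shut fingers; the grasp point (between the pads) lies 19 mm behind it (pinch_z is the distance from the TCP to the grasp point, in mm); z points along the fingers, y is the line along which they close (so a half turn about z gives the same grasp; the last joint's range is limited). The gripper opens to 93 mm and grips with 3 to 60 N. Pads are 15 mm wide; open, the fingers measure 128 mm over their backs; the gripper's body (75 mm by 188 mm) begins 65 mm behind the grasp point.
Start: joints at [-1.246, 0.599, -0.003, 1.599, 0.002, 0.943, -0.08], TCP at [283.534, 667.257, 218.618] pointing down, gripper open.
Joint ranges: [-2.57, 2.57], [-0.35, 1.97], [-1.29, 1.29], [0.11, 2.56], [-1.05, 4.19], [0.11, 1.86], [-2.63, 2.63]. Speed limits (rad/s): [2.22, 2.22, 3.01, 3.01, 3.14, 3.14, 3.14].

INTERFACE

Orientations are given as a unit quaternion [w, x, y, z].
In Python, from station import state, camera, job_done, pinch_z gives the robot as it stands.
- The arm moves only by the shell command python3 -m handwheel 'ROWS' [FORCE]. ROWS is JSON, a list of rows, each a list of 7 numbers: the shift along the world's x, y, z in units of 12 cm (1.0 is 12 cm), then the turn, a rotation vector about the world's x, y, z in units of 30 degrees (1.0 is 30 degrees), then the opening, from 0 (shut) to 1 (fully open). A call has exactly 5 rows; each row shifts and turns the commanded pose from where the row before left it; what a row does not reach is not made up. A row lasts 1/12 s, in which the tool goes at most 41.7 mm and 7.16 degrees, less where a joint would pass 70% of its speed; a pose out of reach is approached as far as the arm can. A call with a number of a shift or a turn outside -1 to 1 is refused whole. A call with a gripper value outside its range is refused whole. The fingers move at their own pace and stop on an object; FORCE is the grip in N (left out, the last holds). Time passes only in rows, so rows that do not move let the fingers close, or fill a call up. It gives the time, the measured TCP pose, the force, the opening and the grip force at its end, in the units of the state.
- state(): the state, without advancing time (a new reading comes with each control period).
- camera(name): name is "side" or "top"; returns a dict with "color" (420x560x3 uint8, red, green, blue), "fx", "fy", "cx", "cy" (pixels), "D" ([k1, k2, p1, p2, k3] as OpenCV has them; the pictures are not rectified), "rvec" (rotation vector, rad) and "tvec" (3), from world to camera coordinates, as OpenCV has them. Camera axes: x right, y down, z forward; pixel columns grow to the right and rows downward; lengths in mm; the calibration is good to about 2 mm. A picture is of the moment at which its call begins. There is no depth.
- job_done(): hands the job in; it is judged then, once.
The state is a dict: "t": time; "qpos": joint angles; "dq": joint speeds; "joint_torque": joint torques, N m; "ee_pos": TCP position; "tool_rot": TCP orientation; "wrist_force": force on the tool from outside, world axes, zero at the start; "ft_torque": the same for the moment, N m; "grip_width": finger opening in mm; "grasp_force": force on a finger pad.
Only numpy, scipy, OpenCV 4.12 (cv2) and the standard library are available. Lean on these libraries where they do the work, as an engineer would, in place of code of your own. Each camera call takes 0.05 s, during which the arm holds its last target. There are 200 camera calls.

## Working session

There is one attempt and no reset: what is moved stays moved. The work goes in short steps, Python scripts to look and compute and a shell command to move; the robot and the scene stay as the last step left them, time stands still between calls to the robot, and variables do not carry over. Pictures are saved under pics/ and viewed, at most 10 in all, crops included, and the job is handed in when it is done.

```bash
mkdir -p pics; cat > h.py <<'E'
import numpy as np, cv2
from station import state, camera, pinch_z
def grab(n,f):
    c=camera(n); cv2.imwrite(f'pics/{f}.png',c['color'][:,:,::-1]); np.save(f'pics/{f}.npy',c,allow_pickle=True); return c
def load(f): return np.load(f'pics/{f}.npy',allow_pickle=True).item()
def ray(c,p,z):
    K=np.array([[c['fx'],0,c['cx']],[0,c['fy'],c['cy']],[0,0,1.]])
    u=cv2.undistortPoints(np.array(p,float).reshape(-1,1,2),K,np.array(c['D'],float)).reshape(-1,2)
    R=cv2.Rodrigues(np.array(c['rvec'],float))[0]; t=np.array(c['tvec'],float).ravel()
    o=-R.T@t; d=np.c_[u,np.ones(len(u))]@R
    return o+d*((z-o[2])/d[:,2])[:,None]
E
python3 - <<'E'
from h import *
print(state(),pinch_z)
for n in('top','side'): c=grab(n,n+'0'); print(c['rvec'],c['tvec'],c['fx'])
E
```

```text
{'t': 0.0, 'qpos': array([-1.2456937 ,  0.60013978, -0.00252847,  1.60011113,  0.00179709,
        0.94289385, -0.07980807]), 'dq': array([ 0.00158794, -0.00065893,  0.00194251,  0.00083123,  0.00089915,
       -0.00057887, -0.00060174]), 'joint_torque': array([ 2.02767978e-04, -7.65066361e+01,  1.49748188e+00, -2.52334929e+01,
       -5.24771295e-02,  1.71829277e-02,  1.66716027e-04]), 'ee_pos': array([283.3682342 , 666.80803738, 217.75628528]), 'tool_rot': array([-8.13339039e-05,  1.99534649e-01,  9.79890465e-01, -7.70757214e-04]), 'wrist_force': array([-0.05974987,  0.43896283,  0.34263966]), 'ft_torque': array([-0.0060559 , -0.02100721,  0.0109543 ]), 'grasp_force': 0.0, 'grip_width': 92.89797388449384} 18.8
[ 2.09157966 -2.139228    0.19214082] [  13.93340593  484.85738212 1215.82471291] 520.683604033466
[ 0.44296519 -2.58167008  1.46090418] [ 468.00442142  148.44933046 1322.78230114] 518.2957597210153
```

View pics/top0.png

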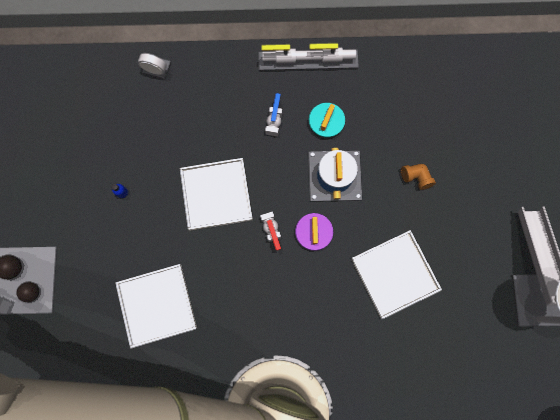

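View pics/side0.png

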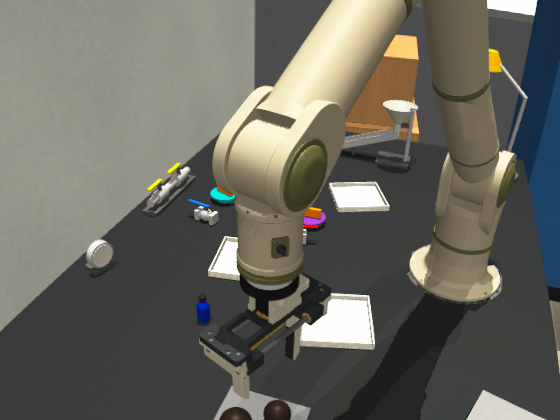

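The top view shows the lid on the bowl at about (338,168), with look-alikes at (327,120) and (314,232). The trays are at (216,194), (156,306) and (397,274), and the arm hides the bowl in the side view. Next I measure the bar, the trays and the obstacles.

```bash
python3 - <<'E'
from h import *
c=load('top0'); hsv=cv2.cvtColor(c['color'],cv2.COLOR_RGB2HSV)
def rects(m,z,roi,name,mn=20):
    x0,y0,x1,y1=roi; k=np.zeros_like(m); k[y0:y1,x0:x1]=m[y0:y1,x0:x1]
    for q in cv2.findContours(k,cv2.RETR_EXTERNAL,cv2.CHAIN_APPROX_NONE)[0]:
        if cv2.contourArea(q)<mn: continue
        w=ray(c,q.reshape(-1,2),z)[:,:2].astype(np.float32)
        print(name,np.round(cv2.boundingRect(q)),[np.round(v,1) for v in cv2.minAreaRect(w)])
orange=cv2.inRange(hsv,(10,150,120),(24,255,255))
rects(orange,105,(300,140,380,210),'bar')
rects(orange,51,(300,90,360,140),'tealbar');rects(orange,51,(290,210,340,250),'purbar')
rects(cv2.inRange(hsv,(0,0,150),(180,60,255)),18,(100,140,450,360),'tray',1500)
rects(cv2.inRange(hsv,(105,150,80),(130,255,255)),50,(90,80,300,220),'blue',10)
rects(cv2.inRange(hsv,(0,180,120),(6,255,255)),50,(250,200,300,260),'redlever',10)
rects(cv2.inRange(hsv,(0,0,60),(180,60,140)),8,(300,145,370,205),'plate',800)
I=c['color'][130:220,290:390,::-1]
cv2.imwrite('pics/crop0.png',cv2.resize(I,None,fx=6,fy=6,interpolation=cv2.INTER_CUBIC))
E
```

```text
bar [336 153   6  26] [array([ 563.2, -156.8]), array([11.7, 60.5]), np.float64(88.6)]
tealbar [322 104  12  24] [array([ 707.1, -142.6]), array([10.5, 62.8]), np.float64(65.7)]
purbar [312 217   6  26] [array([421.1, -98.7]), array([60.5, 10.9]), np.float64(0.5)]
tray [116 264  80  84] [array([252.2, 286.9]), array([160.2, 161. ]), np.float64(15.0)]
tray [352 230  90  88] [array([ 314.7, -293.8]), array([159.9, 160.3]), np.float64(23.9)]
tray [180 158  72  72] [array([523.8, 142.3]), array([159.7, 161. ]), np.float64(8.1)]
blue [112 184  12  11] [array([530.5, 374.4]), array([24.4, 27.5]), np.float64(51.6)]
blue [271  93  10  28] [array([734.6, -12.3]), array([13.4, 73.5]), np.float64(78.0)]
plate [300 145  70  60] [array([ 566.8, -158.9]), array([176.7, 153.6]), np.float64(88.5)]
```

View pics/crop0.png

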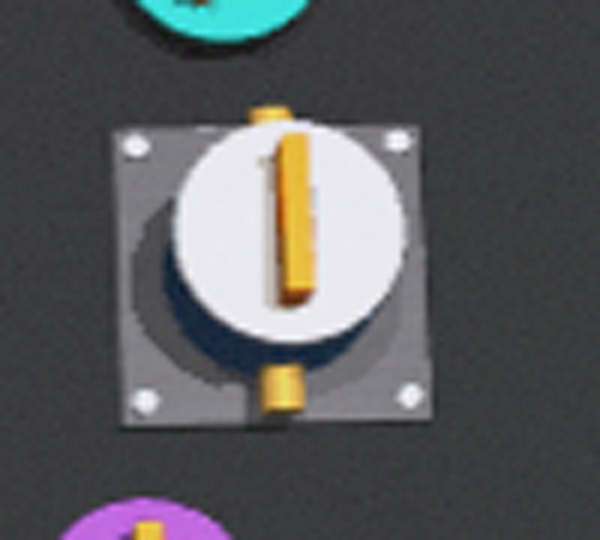

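The lid bar is at (563,-157) with yaw about -1.4°. The target tray is at (524,142) with yaw 8°, and it is the farthest from the base. Now I swing over to the lid, turning the tool -158° to leave joint range for the counterclockwise turn.

```bash

python3 -m handwheel '[[0.093,-0.275,0,0,0,-0.211,1],[0.093,-0.275,0,0,0,-0.211,1],[0.093,-0.275,0,0,0,-0.211,1],[0.093,-0.275,0,0,0,-0.211,1],[0.093,-0.275,0,0,0,-0.211,1]]' 40
python3 -m handwheel '[[0.093,-0.275,0,0,0,-0.211,1],[0.093,-0.275,0,0,0,-0.211,1],[0.093,-0.275,0,0,0,-0.211,1],[0.093,-0.275,0,0,0,-0.211,1],[0.093,-0.275,0,0,0,-0.211,1]]'
python3 -m handwheel '[[0.093,-0.275,0,0,0,-0.211,1],[0.093,-0.275,0,0,0,-0.211,1],[0.093,-0.275,0,0,0,-0.211,1],[0.093,-0.275,0,0,0,-0.211,1],[0.093,-0.275,0,0,0,-0.211,1]]'
python3 -m handwheel '[[0.093,-0.275,0,0,0,-0.211,1],[0.093,-0.275,0,0,0,-0.211,1],[0.093,-0.275,0,0,0,-0.211,1],[0.093,-0.275,0,0,0,-0.211,1],[0.093,-0.275,0,0,0,-0.211,1]]'
python3 - <<'E'
from h import *
s=state();print(s['ee_pos'],s['qpos'],s['tool_rot'],s['wrist_force'])
c=grab('side','side1')
t=load('top0')
print(ray(t,[[338.2,168.3]],77), ray(t,[[290+115/6,130+130/6],[290+70,130+127/6],[290+72,130+417/6],[290+122/6,130+427/6]],8))
E
```

```text
t: 0.52
ee_pos: [339.5, 500.4, 218.3]
tool_rot: [-0.0, 0.462, 0.887, -0.0]
wrist_force: [-0.1, 0.1, 0.1]
grip_width: 93.0
grasp_force: 0.0
t: 0.93
ee_pos: [395.2, 335.5, 218.5]
tool_rot: [-0.0, 0.686, 0.728, -0.0]
wrist_force: [1.0, 0.3, 0.0]
grip_width: 92.9
grasp_force: 0.0
t: 1.35
ee_pos: [451.0, 170.7, 218.6]
tool_rot: [-0.0, 0.858, 0.513, -0.0]
wrist_force: [1.3, 0.0, -0.3]
grip_width: 93.2
grasp_force: 0.0
t: 1.77
ee_pos: [506.9, 5.7, 218.6]
tool_rot: [-0.0, 0.966, 0.26, -0.0]
wrist_force: [0.6, 1.0, -0.4]
grip_width: 93.2
grasp_force: 0.0
[506.85487371   5.68431261 218.61173585] [-0.59435856  0.39595451  0.64867769  2.11909284 -0.35586327  0.73308619
 -0.76017876] [-7.80268739e-05  9.65731348e-01  2.59543747e-01 -3.02192642e-05] [ 0.55800128  1.02565935 -0.37414284]
[[ 563.69688035 -159.45189497   77.        ]] [[ 627.52376612  -96.26227346    8.        ]
 [ 625.54812693 -225.472677      8.        ]
 [ 500.02853242 -223.73917956    8.        ]
 [ 498.86750415  -94.66540054    8.        ]]
```

View pics/side1.png

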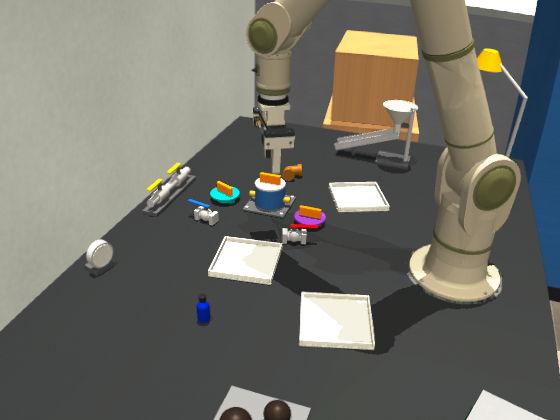

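In the side view the bowl and lid are at (270,190) and the bar at (270,180). Nothing stands in the way over the bowl. Moving above the lid, then going down with the fingers half open.

```bash

python3 -m handwheel '[[0.094,-0.275,0,0,0,-0.21,0.6],[0.094,-0.275,0,0,0,-0.21,0.6],[0.094,-0.275,0,0,0,-0.21,0.6],[0.094,-0.275,0,0,0,-0.21,0.6],[0.094,-0.275,0,0,0,-0.21,0.6]]'
python3 -m handwheel '[[0,0,-0.22,0,0,0,0.6],[0,0,-0.22,0,0,0,0.6],[0,0,-0.22,0,0,0,0.6],[0,0,-0.12,0,0,0,0.6],[0,0,0,0,0,0,0.6]]'
python3 - <<'E'
from h import *
print(state()['qpos'])
for n in('side','top'): c=grab(n,n+'2')
c=load('side2');cv2.imwrite('pics/crop2.png',cv2.resize(c['color'][110:240,190:350,::-1],None,fx=4,fy=4))
E
```

```text
t: 2.23
ee_pos: [563.4, -158.9, 218.5]
tool_rot: [-0.0, 1.0, -0.012, -0.0]
wrist_force: [1.3, 0.3, -0.1]
grip_width: 64.3
grasp_force: 0.0
t: 2.65
ee_pos: [561.4, -156.9, 122.0]
tool_rot: [-0.0, 1.0, -0.01, -0.003]
wrist_force: [-0.5, 0.5, -0.1]
grip_width: 55.8
grasp_force: 0.0
[-0.24282617  0.64447316  0.64296322  2.03751408 -0.62162798  0.66574931
 -0.77801158]
```

View pics/crop2.png

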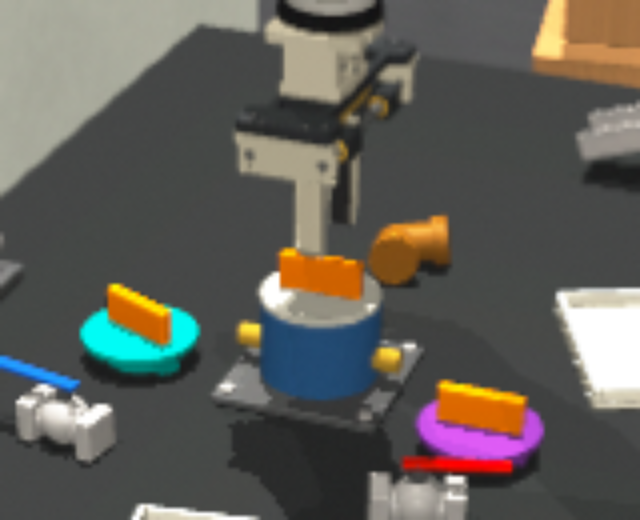

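The fingers straddle the bar in the crop, with the bar at (320,275) and the finger above it at (313,240). Going down to z≈82 and closing.

```bash

python3 -m handwheel '[[0,0,-0.12,0,0,0,0.6],[0,0,-0.12,0,0,0,0.6],[0,0,-0.11,0,0,0,0.6],[0,0,0,0,0,0,0.6],[0,0,0,0,0,0,0.6]]'
python3 -m handwheel '[[0,0,0,0,0,0,0],[0,0,0,0,0,0,0],[0,0,0,0,0,0,0],[0,0,0,0,0,0,0],[0,0,0,0,0,0,0]]' 25
python3 -m handwheel '[[0,0,0,0,0,0,0],[0,0,0,0,0,0,0],[0,0,0,0,0,0,0],[0,0,0,0,0,0,0],[0,0,0,0,0,0,0]]' 40
```

```text
t: 3.17
ee_pos: [563.5, -157.8, 83.9]
tool_rot: [0.0, 1.0, -0.01, 0.0]
wrist_force: [-0.0, 0.1, 0.2]
grip_width: 55.8
grasp_force: 0.0
t: 3.58
ee_pos: [563.4, -157.7, 83.4]
tool_rot: [-0.0, 1.0, -0.01, 0.0]
wrist_force: [0.2, 0.1, 0.3]
grip_width: 26.8
grasp_force: 0.0
t: 4.0
ee_pos: [563.1, -157.7, 83.1]
tool_rot: [-0.0, 1.0, -0.01, -0.0]
wrist_force: [-0.1, 1.0, 2.3]
grip_width: 11.6
grasp_force: 40.0
```

Firm grip with the bar at 11.6 mm and little side force. Now I turn about 20° and make a first light test pull.

```bash

python3 -m handwheel '[[0,0,0,0,0,0.13,0],[0,0,0,0,0,0.13,0],[0,0,0,0,0,0.13,0],[0,0,0,0,0,0.13,0],[0,0,0,0,0,0.14,0]]'
python3 -m handwheel '[[0,0,0,0,0,0,0],[0,0,0,0,0,0,0],[0,0,0.01,0,0,0,0],[0,0,0.01,0,0,0,0],[0,0,0,0,0,0,0]]'
python3 -m handwheel '[[0,0,0.01,0,0,0,0],[0,0,0,0,0,0,0],[0,0,0.01,0,0,0,0],[0,0,0,0,0,0,0],[0,0,0,0,0,0,0]]'
```

```text
t: 4.42
ee_pos: [563.2, -157.9, 83.1]
tool_rot: [0.0, 0.987, 0.164, 0.0]
wrist_force: [0.3, 0.2, 0.6]
grip_width: 11.9
grasp_force: 40.0
t: 4.83
ee_pos: [562.7, -157.5, 85.1]
tool_rot: [-0.0, 0.987, 0.162, -0.001]
wrist_force: [0.2, 0.3, -4.3]
grip_width: 11.7
grasp_force: 40.0
t: 5.25
ee_pos: [562.5, -157.4, 85.4]
tool_rot: [0.0, 0.987, 0.162, -0.001]
wrist_force: [6.7, -3.9, -36.8]
grip_width: 11.7
grasp_force: 39.9
```

A locked pull stops at z≈85.3 with a stiffness of about 15 N/mm. I'll rest at mid-play and test every 7° with a 1.8 mm lift, which is about a 10 N pull if it is locked.

```bash

python3 -m handwheel '[[0,0,-0.03,0,0,0,0],[0,0,0,0,0,0.23,0],[0,0,0.015,0,0,0,0],[0,0,0,0,0,0,0],[0,0,0,0,0,0,0]]' | egrep 'pos|rot|wrist'
python3 -m handwheel '[[0,0,-0.015,0,0,0,0],[0,0,0,0,0,0.23,0],[0,0,0.015,0,0,0,0],[0,0,0,0,0,0,0],[0,0,0,0,0,0,0]]'| egrep 'pos|rot|wrist'
python3 -m handwheel '[[0,0,-0.015,0,0,0,0],[0,0,0,0,0,0.23,0],[0,0,0.015,0,0,0,0],[0,0,0,0,0,0,0],[0,0,0,0,0,0,0]]'| egrep 'pos|rot|wrist'
```

```text
ee_pos: [562.8, -157.7, 85.3]
tool_rot: [-0.0, 0.975, 0.22, -0.001]
wrist_force: [2.5, -2.3, -23.3]
ee_pos: [563.1, -157.6, 85.2]
tool_rot: [0.0, 0.961, 0.278, -0.0]
wrist_force: [4.0, -1.9, -24.9]
ee_pos: [563.1, -157.7, 85.3]
tool_rot: [0.0, 0.942, 0.335, -0.0]
wrist_force: [4.3, -1.5, -25.4]
```

```bash

python3 -m handwheel '[[0,0,-0.022,0,0,0,0],[0,0,0,0,0,0.23,0],[0,0,0.015,0,0,0,0],[0,0,0,0,0,0,0],[0,0,0,0,0,0,0]]' | egrep 'pos|rot|wrist'
python3 -m handwheel '[[0,0,-0.015,0,0,0,0],[0,0,0,0,0,0.23,0],[0,0,0.015,0,0,0,0],[0,0,0,0,0,0,0],[0,0,0,0,0,0,0]]'| egrep 'pos|rot|wrist'
python3 -m handwheel '[[0,0,-0.015,0,0,0,0],[0,0,0,0,0,0.23,0],[0,0,0.015,0,0,0,0],[0,0,0,0,0,0,0],[0,0,0,0,0,0,0]]'| egrep 'pos|rot|wrist'
```

```text
ee_pos: [563.1, -157.9, 85.2]
tool_rot: [0.0, 0.92, 0.391, 0.0]
wrist_force: [0.9, -1.4, -14.5]
ee_pos: [563.2, -158.0, 85.2]
tool_rot: [0.0, 0.895, 0.446, 0.0]
wrist_force: [2.1, -1.5, -13.1]
ee_pos: [563.3, -158.2, 85.2]
tool_rot: [0.0, 0.867, 0.499, 0.0]
wrist_force: [3.1, -2.6, -11.4]
```

```bash

python3 -m handwheel '[[0,0,-0.015,0,0,0,0],[0,0,0,0,0,0.23,0],[0,0,0.015,0,0,0,0],[0,0,0,0,0,0,0],[0,0,0,0,0,0,0]]' | egrep 'pos|rot|wrist'
python3 -m handwheel '[[0,0,-0.015,0,0,0,0],[0,0,0,0,0,0.23,0],[0,0,0.015,0,0,0,0],[0,0,0,0,0,0,0],[0,0,0,0,0,0,0]]'| egrep 'pos|rot|wrist'
python3 -c "
from station import state;print(state()['qpos'])"
```

```text
ee_pos: [563.6, -158.4, 85.3]
tool_rot: [0.001, 0.835, 0.55, 0.0]
wrist_force: [2.5, -4.2, -10.1]
ee_pos: [563.7, -158.5, 85.7]
tool_rot: [0.001, 0.801, 0.599, 0.0]
wrist_force: [3.1, -3.9, -5.2]
[ 0.02925981  0.62260169  0.21943178  2.04259615 -0.26657098  0.50119842
  0.15606877]
```

The last reading (z 85.7, force near the lid's weight) looks like the slot. I'll check with a further small pull.

```bash

python3 -m handwheel '[[0,0,0.01,0,0,0,0],[0,0,0,0,0,0,0],[0,0,0,0,0,0,0],[0,0,0,0,0,0,0],[0,0,0,0,0,0,0]]' | egrep 'pos|rot|wrist'
```

```text
ee_pos: [563.7, -158.5, 86.4]
tool_rot: [0.001, 0.801, 0.599, 0.0]
wrist_force: [4.2, -5.1, -11.4]
```

```bash

python3 -m handwheel '[[0,0,-0.012,0,0,0,0],[0,0,0,0,0,0.13,0],[0,0,0.012,0,0,0,0],[0,0,0,0,0,0,0],[0,0,0,0,0,0,0]]' | egrep 'pos|rot|wrist'
python3 -m handwheel '[[0,0,0.01,0,0,0,0],[0,0,0,0,0,0,0],[0,0,0,0,0,0,0],[0,0,0,0,0,0,0],[0,0,0,0,0,0,0]]' | egrep 'pos|rot|wrist'

```

```text
ee_pos: [563.8, -158.5, 86.9]
tool_rot: [0.001, 0.78, 0.626, 0.0]
wrist_force: [2.7, -4.9, -4.7]
ee_pos: [563.9, -158.5, 88.2]
tool_rot: [0.001, 0.78, 0.626, 0.0]
wrist_force: [2.6, -4.7, -4.8]
```

Now it is free: it rises the full 1.3 mm at only the lid's weight. I lift carefully.

```bash

python3 -m handwheel '[[0,0,0.012,0,0,0,0],[0,0,0.012,0,0,0,0],[0,0,0.012,0,0,0,0],[0,0,0,0,0,0,0],[0,0,0,0,0,0,0]]' | egrep 'pos|rot|wrist'

```

```text
ee_pos: [563.8, -158.5, 92.5]
tool_rot: [0.001, 0.78, 0.626, 0.0]
wrist_force: [2.9, -4.3, -4.3]
```

```bash

python3 -m handwheel '[[0,0,0.025,0,0,0,0],[0,0,0.025,0,0,0,0],[0,0,0.025,0,0,0,0],[0,0,0,0,0,0,0],[0,0,0,0,0,0,0]]' | egrep 'pos|rot|wrist'
python3 -m handwheel '[[0,0,0.1,0,0,0,0],[0,0,0.1,0,0,0,0],[0,0,0.2,0,0,0,0],[0,0,0.2,0,0,0,0],[0,0,0,0,0,0,0]]'
python3 -c "
from station import state;print(state()['qpos'])"
```

```text
ee_pos: [562.5, -156.9, 101.0]
tool_rot: [-0.001, 0.779, 0.627, -0.0]
wrist_force: [-0.0, 0.3, -3.7]
t: 11.08
ee_pos: [564.8, -158.2, 177.4]
tool_rot: [0.002, 0.779, 0.627, 0.002]
wrist_force: [1.1, -0.4, -4.5]
grip_width: 11.8
grasp_force: 40.0
[-0.00427674  0.49246336  0.26092117  1.97917773 -0.19421727  0.6880462
  0.16238438]
```

The lid is out. Moving over the tray (−41, +300 mm), then down partway.

```bash

python3 -m handwheel '[[-0.034,0.15,0,0,0,0,0],[-0.034,0.25,0,0,0,0,0],[-0.034,0.25,0,0,0,0,0],[-0.034,0.25,0,0,0,0,0],[-0.034,0.25,0,0,0,0,0]]'|egrep 'pos|rot|wrist'
python3 -m handwheel '[[-0.034,0.25,0,0,0,0,0],[-0.034,0.25,0,0,0,0,0],[-0.034,0.25,0,0,0,0,0],[-0.034,0.25,0,0,0,0,0],[-0.034,0.25,0,0,0,0,0]]'|egrep 'pos|rot|wrist'
python3 -m handwheel '[[0,0.1,-0.1,0,0,0,0],[0,0,-0.2,0,0,0,0],[0,0,-0.2,0,0,0,0],[0,0,-0.2,0,0,0,0],[0,0,-0.1,0,0,0,0]]'|egrep 'pos|rot|wrist'
python3 -m handwheel '[[0,0,0,0,0,0,0],[0,0,0,0,0,0,0],[0,0,0,0,0,0,0],[0,0,0,0,0,0,0],[0,0,0,0,0,0,0]]'
python3 - <<'E'
from h import *
for n in('side','top'): grab(n,n+'3')
a,b=load('side3')['color'],load('top3')['color']
cv2.imwrite('pics/pair3.png',np.hstack([cv2.resize(a[140:300,140:340,::-1],None,fx=2,fy=2),cv2.resize(b[100:260,120:320,::-1],None,fx=2,fy=2)]))
E
```

```text
ee_pos: [541.7, -18.3, 172.7]
tool_rot: [-0.0, 0.779, 0.627, -0.0]
wrist_force: [1.2, 0.9, -3.9]
ee_pos: [521.3, 131.7, 172.7]
tool_rot: [-0.0, 0.779, 0.628, -0.0]
wrist_force: [0.3, 0.4, -4.0]
ee_pos: [520.8, 142.0, 74.2]
tool_rot: [-0.001, 0.778, 0.628, -0.002]
wrist_force: [0.1, 0.0, -3.4]
t: 12.75
ee_pos: [522.9, 142.4, 77.9]
tool_rot: [0.0, 0.778, 0.628, 0.001]
wrist_force: [0.1, 0.6, -3.1]
grip_width: 11.6
grasp_force: 40.0
```

View pics/pair3.png

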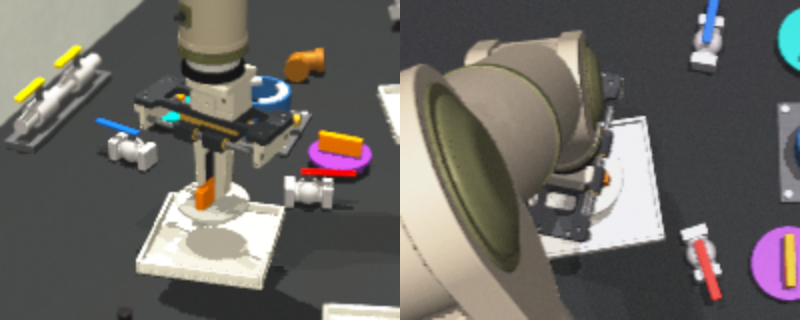

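The side view shows the lid level over the tray (lid at (212,200), shadow within the tray). The valves are untouched. Lowering slowly.

```bash

python3 -m handwheel '[[0,0,-0.1,0,0,0,0],[0,0,-0.1,0,0,0,0],[0,0,-0.1,0,0,0,0],[0,0,0,0,0,0,0],[0,0,0,0,0,0,0]]'|egrep 'pos|rot|wrist'
python3 -m handwheel '[[0,0,-0.02,0,0,0,0],[0,0,-0.02,0,0,0,0],[0,0,0,0,0,0,0],[0,0,0,0,0,0,0],[0,0,0,0,0,0,0]]'|egrep 'pos|rot|wrist'
```

```text
ee_pos: [522.2, 142.2, 40.9]
tool_rot: [-0.0, 0.778, 0.628, -0.0]
wrist_force: [-0.6, 0.2, -3.9]
ee_pos: [522.5, 142.3, 36.4]
tool_rot: [0.0, 0.778, 0.628, 0.0]
wrist_force: [1.0, -0.3, -4.4]
```

```bash

python3 -m handwheel '[[0,0,-0.01,0,0,0,0],[0,0,0,0,0,0,0],[0,0,-0.01,0,0,0,0],[0,0,0,0,0,0,0],[0,0,0,0,0,0,0]]'|egrep 'pos|rot|wrist'
```

```text
ee_pos: [522.5, 142.3, 34.0]
tool_rot: [0.0, 0.778, 0.628, 0.0]
wrist_force: [-0.7, -0.4, 4.6]
```

Touchdown at z=34 with about 8 N. I let go and retreat upward.

```bash

python3 -m handwheel '[[0,0,0,0,0,0,0.5],[0,0,0,0,0,0,0.5],[0,0,0,0,0,0,0.5],[0,0,0,0,0,0,0.5],[0,0,0,0,0,0,0.5]]'
python3 -m handwheel '[[0,0,0.05,0,0,0,0.5],[0,0,0.1,0,0,0,0.5],[0,0,0.3,0,0,0,0.5],[0,0,0.3,0,0,0,0.5],[0,0,0.3,0,0,0,0.5]]'
python3 -m handwheel '[[0,-0.33,0,0,0,0,0.5],[0,-0.33,0,0,0,0,0.5],[0,-0.33,0,0,0,0,0.5],[0,-0.33,0,0,0,0,0.5],[0,-0.2,0,0,0,0,0.5]]'
python3 -m handwheel '[[0,-0.33,0.1,0,0,0,0.5],[0,-0.33,0.1,0,0,0,0.5],[0,-0.2,0,0,0,0,0.5],[0,0,0,0,0,0,0.5],[0,0,0,0,0,0,0.5]]'
python3 - <<'E'
from h import *
for n in('side','top'): grab(n,n+'4')
a,b=load('side4')['color'],load('top4')['color']
cv2.imwrite('pics/pair4.png',np.hstack([cv2.resize(a[140:340,140:340,::-1],None,fx=2,fy=2),cv2.resize(b[90:290,90:290,::-1],None,fx=2,fy=2)]))
E
```

```text
t: 14.52
ee_pos: [522.4, 142.3, 33.7]
tool_rot: [0.0, 0.778, 0.628, -0.0]
wrist_force: [-0.8, 0.2, 0.5]
grip_width: 40.9
grasp_force: 0.0
t: 14.93
ee_pos: [521.8, 141.9, 161.2]
tool_rot: [-0.0, 0.778, 0.628, -0.001]
wrist_force: [0.0, 0.4, -0.3]
grip_width: 46.2
grasp_force: 0.0
t: 15.35
ee_pos: [521.8, -44.3, 160.5]
tool_rot: [0.001, 0.779, 0.627, -0.0]
wrist_force: [0.4, 0.4, 0.4]
grip_width: 46.6
grasp_force: 0.0
t: 15.77
ee_pos: [521.9, -144.8, 184.2]
tool_rot: [0.0, 0.779, 0.626, 0.0]
wrist_force: [-0.6, 0.3, -0.7]
grip_width: 46.7
grasp_force: 0.0
```

View pics/pair4.png

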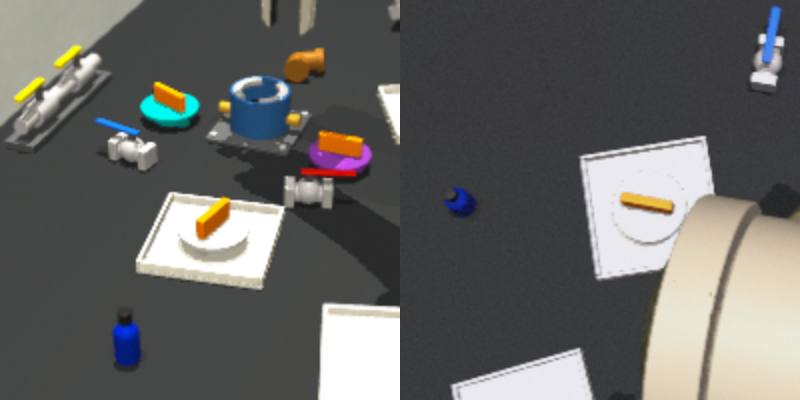

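The lid lies flat in the middle of the tray, grip upward (side crop (212,225), top crop (648,205)). The bowl is open, and the vial, elbow and valves are where they were. Handing in.

```bash
python3 -c "
from station import job_done;print(job_done())"
```

```text
the job is handed in; nothing more can be done
None
```

The bowl is open: I turned the lid about 1.3 rad to its slots (hardest pull about 37 N, on the first test), lifted it out, set it flat and grip-up in the far tray, and handed in at about 16 s with the bystanders untouched.

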